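# Fit the breaker bars to the soil crumbler

### The arm

A 6-joint arm with a two-finger parallel gripper is mounted at the origin on a cart in front of the work surface, level with it; the furniture and walls round the work are solid. World frame = base frame: x ahead of the robot, y to its left, z up, the work surface at z = 0. Lengths are in m, angles in rad, forces in N, time in s.
With the tool pointing down it reaches from about 0.35 to 0.85 m from the base axis. Payload 8.1 kg.
Tool frame: the origin (TCP) lies where the fingers leave the gripper's body, on its centre line; the fingertips stand 84 mm ahead of it and the grasp point (between the pads) lies 65 mm ahead of it; z points along the fingers, y is the line along which they close (so a half turn about z gives the same grasp; the last joint's range is limited). The gripper opens to 93 mm and grips with 3 to 60 N. Pads are 15 mm wide; open, the fingers measure 128 mm over their backs; the gripper's body (75 mm by 188 mm) begins 65 mm behind the grasp point.
Start: joints at [1.024, 0.13, 1.488, -0, 1.523, -0.085], TCP at [0.267, 0.537, 0.303] pointing down, gripper open.
Joint ranges: [-2.96, 2.96], [-0.89, 2.26], [0.02, 2.5], [-1.34, 4.48], [0, 2.73], [-2.66, 2.66]. Speed limits (rad/s): [2.39, 2.39, 2.79, 3.14, 3.14, 3.14].

### API

Orientations are given as a rotation vector (axis times angle).
In Python, from plant import robot gives the robot as it stands.
- The arm moves only by the shell command python3 -m jog 'ROWS' [FORCE]. ROWS is text: rows parted by semicolons, each of 5 numbers parted by spaces: the opening, from 0 (shut) to 1 (fully open), then the shift along the tool's x, y, z in m, then the turn about the tool's z in degrees. A call has 1 to 10 rows; each row shifts and turns the commanded pose from where the row before left it, along the tool's axes as they then stand; what a row does not reach is not made up. A row lasts 1/12 s, in which the tool goes at most 41.7 mm and 7.16 degrees, less where a joint would pass 70% of its speed; a pose out of reach is approached as far as the arm can. A call with a gripper value outside its range is refused whole. The fingers move at their own pace and stop on an object; FORCE is the grip in N (left out, the last holds). Time passes only in rows, so rows that do not move let the fingers close. It gives the time, the measured TCP pose, the force, the opening and the grip force at its end, in the units of the state.
- robot.read_state(): the state, without advancing time (a new reading comes with each control period).
- robot.read_camera(name): name is "side" or "top" or "wrist"; returns a dict with "color" (400x640x3 uint8, red, green, blue), "intrinsics" (3x3 intrinsics, pixels), "pose" (4x4, takes a point from camera to world coordinates); the wrist camera has in their place "tool_from_camera" (4x4, takes a point from camera to tool coordinates, whose origin is the TCP and whose axes are the flange's). Camera axes: x right, y down, z forward; pixel columns grow to the right and rows downward; lengths in m; the calibration is good to about 2 mm. A picture is of the moment at which its call begins: read the wrist's pose just before it. There is no depth.
- robot.close_job(): hands the job in; it is judged then, once.
The state is a dict: "t": time; "q": joint angles; "dq": joint speeds; "joint_torque": joint torques, N m; "tool_pos": TCP position; "orientation": TCP orientation; "force": force on the tool from outside, world axes, zero at the start; "wrist_torque": the same for the moment, N m; "opening": finger opening in m; "gripper_force": force on a finger pad.
Only numpy, scipy, OpenCV 4.12 (cv2) and the standard library are available. Lean on these libraries where they do the work, as an engineer would, in place of code of your own. Each camera call takes 0.05 s, during which the arm holds its last target. There are 200 camera calls.

### The job

Ready the soil crumbler: loosen its clamp knob, draw the carriage out to its end stop and clamp it there, then stack every breaker bar on the flatted spindle, each turned to match the flat and dropped fully home. Then loosen the clamp, push the carriage fully back under the drive head and tighten the knob again, without knocking over the tins.

Things in the scene. Friction and masses are not known exactly. Their poses are not given: they have to be found in the camera images.
- spindle_seat (a point): on the axis of the upright spindle, at its shoulder (42 disc), where the first bar rests; 42 above the worktop. It rises 75 from here (top 6 tapered), 16 diameter, with a flat 4.5 from the axis facing this frame's -x; z up. Stands on the carriage, 105 from the knob towards the head; turns stiffly, 0.25 N m. A seated bar's axes lie along these (play 0.15); bars stack 16 apart, any order.
- carriage (a joint): sliding carriage of the crumbler, m: 0 = fully back, spindle under the drive head; 0.11 = drawn out to its end stop. Moves along the crumbler's -y as it grows, with about 3 N of friction when unclamped; clamped it does not move. It has no other handle: push or pull it by the clamp knob. Starts at 0 to 0.03.
- clamp_knob (a joint): clamp knob on the carriage, rad: 0 = tight, 1.2 = loose (both are end stops); grows anticlockwise seen from above, takes up to 0.3 N m, stays where left. Above about 0.5 the carriage is free. Tight at the start.
- clamp_grip (a point): middle of the black wing of the clamp knob, on the knob's axis, 66 above the worktop; travels and turns with it. The wing is 50 long along this frame's y, 13 thick along its x, 26 high (13 below this point to 13 above); the carriage's top is 28 below this point.
- crumbler: blue soil crumbler, fixed. Origin at worktop height, under the knob's axis when the carriage is fully back; x points across it, away from the robot; y along it to the column and drive head; z up. Bed 84 wide, from y=-138 to 198. The head overhangs from y=79 to 198, x within 30, 124 to 206 above the worktop; the spindle is under it when the carriage is back.
- bar_1: steel breaker bar lying flat, 78 long, 34 wide, 16 thick, 0.1 to 0.2 kg, with a D hole. Origin on the hole's axis at the underside, z up; -x points to the pointed end (44 from the axis), +x to the round end (34). Sides are parallel from x=-20 to 17: grip there, across the width. Hole 18 diameter, its flat on the pointed side 5.5 from the axis, chamfered 1.5. Three or four bars are present.
- bar_2: steel breaker bar lying flat, 78 long, 34 wide, 16 thick, 0.1 to 0.2 kg, with a D hole. Origin on the hole's axis at the underside, z up; -x points to the pointed end (44 from the axis), +x to the round end (34). Sides are parallel from x=-20 to 17: grip there, across the width. Hole 18 diameter, its flat on the pointed side 5.5 from the axis, chamfered 1.5. Three or four bars are present.
- bar_3: steel breaker bar lying flat, 78 long, 34 wide, 16 thick, 0.1 to 0.2 kg, with a D hole. Origin on the hole's axis at the underside, z up; -x points to the pointed end (44 from the axis), +x to the round end (34). Sides are parallel from x=-20 to 17: grip there, across the width. Hole 18 diameter, its flat on the pointed side 5.5 from the axis, chamfered 1.5. Three or four bars are present.
- bar_4: steel breaker bar lying flat, 78 long, 34 wide, 16 thick, 0.1 to 0.2 kg, with a D hole. Origin on the hole's axis at the underside, z up; -x points to the pointed end (44 from the axis), +x to the round end (34). Sides are parallel from x=-20 to 17: grip there, across the width. Hole 18 diameter, its flat on the pointed side 5.5 from the axis, chamfered 1.5. Three or four bars are present.
- tin_a: open moisture tin, 62 across and 41 high, loose, standing; origin at the centre of its underside. A bystander.
- tin_b: another tin like tin_a, a bystander.
Mind the look-alikes: they are no part of the job. Leave any purple look-alike of the bar_3 alone.

How it is judged:
On the way, in this order (a step that is already met when the one before it is completed fails the run):
1. clamp knob loosened (above 0.8 rad) (value of joint clamp_knob above 0.8 rad), for 0.1 s.
2. carriage drawn out to its end stop (0.104 m or more) and clamped (knob below 0.2 rad) (value of joint carriage above 0.104 m and value of joint clamp_knob below 0.2 rad), for 0.2 s.
3. every bar present seated on the spindle, with the carriage still out and clamped (all of step 2 and horizontal distance between each of bar_1, bar_2, bar_3, bar_4 and spindle_seat below 0.004 m and z of bar_1 in the frame of spindle_seat between -0.004 and 0.052 m and angle between each of bar_1, bar_2, bar_3, bar_4's own z axis and vertical below 0.08 rad and angle between the x axis of each of bar_1, bar_2, bar_3, bar_4 and the x axis of spindle_seat, either way round below 0.22 rad and z of bar_2 in the frame of spindle_seat between -0.004 and 0.052 m and z of bar_3 in the frame of spindle_seat between -0.004 and 0.052 m and z of bar_4 in the frame of spindle_seat between -0.004 and 0.052 m), for 0.2 s.
At the end, for the whole second after the job is handed in: carriage fully back (below 5 mm), clamp knob tight (below 0.2 rad), and every bar present seated on the spindle: hole within 4 mm of the axis, flats matched within 0.22 rad, level within 0.08 rad, underside no more than 52 mm above the shoulder; all at rest (value of joint carriage below 0.005 m and value of joint clamp_knob below 0.2 rad and horizontal distance between each of bar_1, bar_2, bar_3, bar_4 and spindle_seat below 0.004 m and z of bar_1 in the frame of spindle_seat between -0.004 and 0.052 m and angle between each of bar_1, bar_2, bar_3, bar_4's own z axis and vertical below 0.08 rad and angle between the x axis of each of bar_1, bar_2, bar_3, bar_4 and the x axis of spindle_seat, either way round below 0.22 rad and z of bar_2 in the frame of spindle_seat between -0.004 and 0.052 m and z of bar_3 in the frame of spindle_seat between -0.004 and 0.052 m and z of bar_4 in the frame of spindle_seat between -0.004 and 0.052 m and linear speed of each of bar_1, bar_2, bar_3, bar_4 below 0.03 m/s); the robot touches nothing.
It fails at once if a tin was tipped over (angle between any of tin_a, tin_b's own z axis and vertical above 0.6 rad).
Of bar_1, bar_2, bar_3, bar_4 only 3 to 4 are there at a start; the rules pass over those that are not, and their reading is None.
At some moment in a run one of bar_1, bar_2, bar_3, bar_4 may be knocked a few centimetres aside while the robot is not near it.
Once in a run the grip may slacken for a moment while it holds something.
It also fails if it takes over 208 s, if anything falls off the work surface, if the arm or the gripper's body presses on something with over 40 N, if the wrist force passes 120 N, or if a joint passes its speed limit or range.

## Working session

There is one attempt and no reset: what is moved stays moved. The work goes in short steps, Python scripts to look and compute and a shell command to move; the robot and the scene stay as the last step left them, time stands still between calls to the robot, and variables do not carry over. Pictures are saved under pics/ and viewed, at most 14 in all, crops included, and the job is handed in when it is done.

```bash
ls; mkdir -p pics; python3 - <<'E'
from plant import robot
import cv2,numpy as np
np.set_printoptions(precision=4,suppress=True)
for n in ("top","side"):
    c=robot.read_camera(n); cv2.imwrite(f"pics/{n}0.png",c["color"][:,:,::-1]); print(n,c["intrinsics"],c["pose"])
s=robot.read_state(); print(s)
c=robot.read_camera("wrist"); print(c["tool_from_camera"],c["intrinsics"])
cv2.imwrite("pics/w0.png",c["color"][:,:,::-1])
E
```

```text
pics
top [[516.3944   0.     316.0726]
 [  0.     516.3944 196.415 ]
 [  0.       0.       1.    ]] [[ 0.0123 -0.9947  0.1018  0.4561]
 [-0.9996 -0.0097  0.026   0.274 ]
 [-0.0249 -0.1021 -0.9945  1.2378]
 [ 0.      0.      0.      1.    ]]
side [[506.1283   0.     320.517 ]
 [  0.     506.1283 200.0933]
 [  0.       0.       1.    ]] [[ 0.9251 -0.3407  0.1677  0.3647]
 [-0.3797 -0.823   0.4226 -0.2349]
 [-0.006  -0.4546 -0.8907  1.1767]
 [ 0.      0.      0.      1.    ]]
{'t': 0.1, 'q': array([ 1.0236,  0.1311,  1.4891, -0.    ,  1.523 , -0.0854]), 'dq': array([ 0.0033, -0.0014, -0.0038,  0.0005,  0.0001,  0.0017]), 'joint_torque': array([  0.0009, -56.1343, -49.3097,   0.077 ,   0.0291,  -0.    ]), 'tool_pos': array([0.2671, 0.5368, 0.3018]), 'orientation': array([-0.7189, -3.0577,  0.0024]), 'force': array([-0.7307,  0.5845,  0.2527]), 'wrist_torque': array([-0.0295,  0.0195,  0.0594]), 'gripper_force': 0.0, 'opening': 0.09319742127596621}
[[ 0.0009 -0.9609 -0.277   0.0768]
 [ 1.      0.0009  0.0001 -0.0008]
 [ 0.0002 -0.277   0.9609 -0.0823]
 [ 0.      0.      0.      1.    ]] [[308.2554   0.     320.2734]
 [  0.     308.2554 202.2997]
 [  0.       0.       1.    ]]
```

View pics/top0.png

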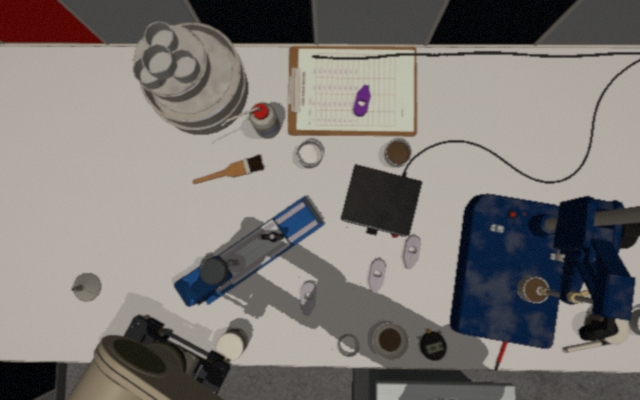

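View pics/side0.png

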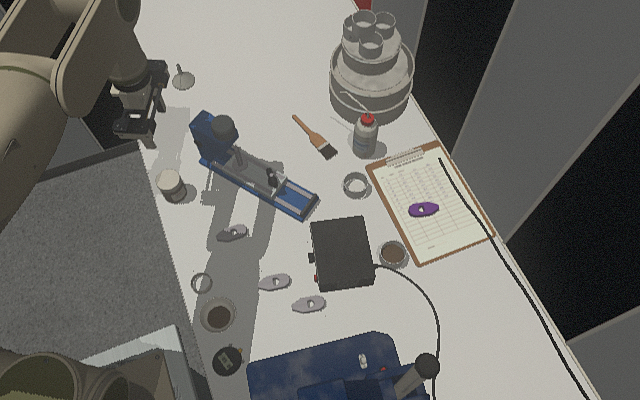

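Top view: three grey bars at (308,293), (377,272), (411,250). The purple look-alike is at (363,100), the crumbler spans (180,290) to (320,215), and its black knob is near (270,236). The side view shows the same three bars at (232,233), (275,282) and (310,304), so no fourth. These grey ones fit the description. Enlarging to confirm.

```bash
python3 - <<'E'
import cv2,numpy as np
t=cv2.imread("pics/top0.png"); s=cv2.imread("pics/side0.png")
a=cv2.resize(t[190:320,170:430],None,fx=3,fy=3,interpolation=cv2.INTER_CUBIC)
cv2.imwrite("pics/tc.png",a)
b=cv2.resize(s[100:320,180:340],None,fx=2.7,fy=2.7,interpolation=cv2.INTER_CUBIC)
cv2.imwrite("pics/sc.png",b)
E
```

```text
(no output)
```

View pics/tc.png

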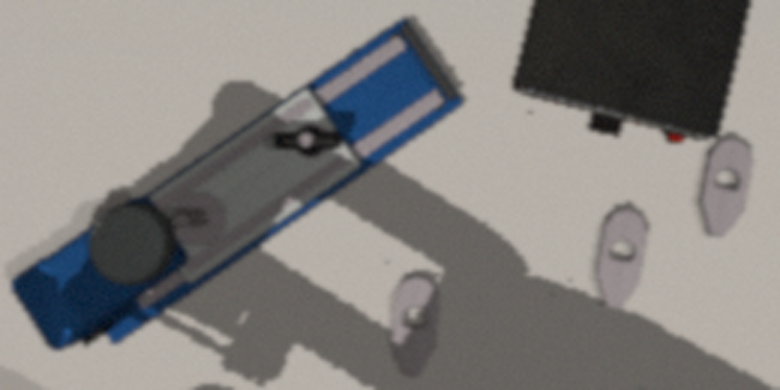

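View pics/sc.png

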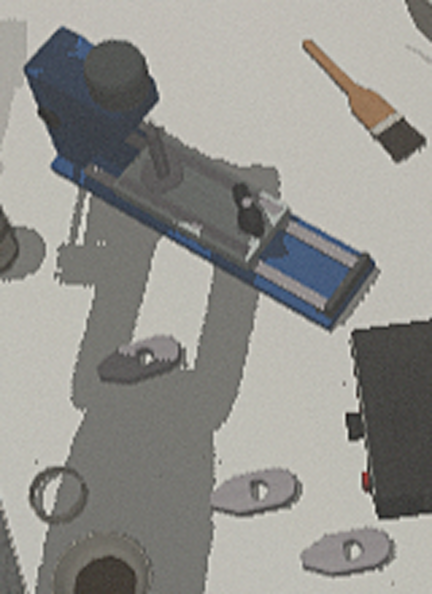

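The crop confirms three grey bars, holes at crop (415,313), (622,248) and (728,178). All have the pointed end down in the image, towards the robot. The knob's axis is at crop (306,138) and its wing lies roughly along the image horizontal. The spindle is at about (190,215), partly under the head.

```bash
cat > h.py <<'E'
import cv2,numpy as np
from plant import robot
from scipy.spatial.transform import Rotation as R
np.set_printoptions(precision=4,suppress=True)
def grab(n,save=None):
    s=robot.read_state(); c=robot.read_camera(n)
    if n=="wrist":
        T=np.eye(4);T[:3,:3]=R.from_rotvec(s["orientation"]).as_matrix();T[:3,3]=s["tool_pos"]
        P=T@c["tool_from_camera"]
    else: P=c["pose"]
    im=c["color"][:,:,::-1].copy()
    if save: cv2.imwrite(f"pics/{save}.png",im)
    return im,c["intrinsics"],P,s
def ray(K,P,uv): 
    d=P[:3,:3]@np.linalg.solve(K,[uv[0],uv[1],1]); return P[:3,3],d
def plane(K,P,uv,z):
    o,d=ray(K,P,uv); return (o+d*(z-o[2])/d[2])[:2]
def tri(*v):
    A=np.zeros((3,3));b=np.zeros(3)
    for o,d in v:
        d=d/np.linalg.norm(d);M=np.eye(3)-np.outer(d,d);A+=M;b+=M@o
    p=np.linalg.solve(A,b); return p,[np.linalg.norm(np.cross(p-o,d/np.linalg.norm(d))) for o,d in v]
def yaw(s):  # world angles of tool x and y axes
    m=R.from_rotvec(s["orientation"]).as_matrix(); return [np.degrees(np.arctan2(m[1,i],m[0,i])) for i in (0,1)]
def totool(dxyz,s): return R.from_rotvec(s["orientation"]).as_matrix().T@np.asarray(dxyz)
E
python3 - <<'E'
from h import *
a,K,P,s=grab("top");b,L,Q,_=grab("side")
f=lambda u,v:(170+u/3,190+v/3); g=lambda u,v:(180+u/2.7,100+v/2.7)
print("yaw",yaw(s))
print("knob z66",plane(K,P,f(306,138),.075),"tri",tri(ray(K,P,f(306,138)),ray(L,Q,g(247,200))))
w=[plane(K,P,f(*p),.07) for p in((275,140),(340,138))];d=w[0]-w[1];print("wing",w,np.degrees(np.arctan2(d[1],d[0])),np.linalg.norm(d))
e=[plane(K,P,f(*p),.02) for p in((112,340),(462,98),(410,18))];d=e[0]-e[1];print("bed",e,np.degrees(np.arctan2(d[1],d[0])),np.linalg.norm(d),np.linalg.norm(e[1]-e[2]))
for t,q in(((415,313),(146,357)),((622,248),(260,490)),((728,178),(352,549))): print("bar",plane(K,P,f(*t),.016),tri(ray(K,P,f(*t)),ray(L,Q,g(*q))))
E
```

```text
yaw [np.float64(153.541106921451), np.float64(63.541117614577125)]
knob z66 [0.4845 0.4026] tri (array([0.4853, 0.4024, 0.0759]), [np.float64(0.0007709193539815141), np.float64(0.000770919353981456)])
wing [array([0.4829, 0.4265]), array([0.4849, 0.3775])] 92.42397980439482 0.049114105359359124
bed [array([0.3274, 0.5567]), array([0.5187, 0.2864]), array([0.5815, 0.3282])] 125.29101107438798 0.33110613742637 0.07545513755834087
bar [0.3512 0.3212] (array([0.3496, 0.3218, 0.0014]), [np.float64(0.0002781801292029697), np.float64(0.00027818012920287794)])
bar [0.4034 0.1606] (array([0.4033, 0.1593, 0.0028]), [np.float64(0.0004477618324715944), np.float64(0.000447761832471465)])
bar [0.4587 0.078 ] (array([0.459 , 0.0768, 0.0085]), [np.float64(0.00028754809212218243), np.float64(0.0002875480921221585)])
```

Knob axis is at (0.485,0.4025). The wing measures 49 mm (expected 50) at yaw 92°, and crumbler +y points along 125.3°. The carriage is at about 0.023. First move: rise, go over the knob, then turn.

```bash
python3 -m jog '1 0 0 -0.04 0;1 0 0 -0.04 0;1 0 0 -0.04 0;1 -0.036 -0.0033 0 0;1 -0.036 -0.0033 0 0;1 -0.036 -0.0033 0 0;1 -0.036 -0.0033 0 0;1 -0.036 -0.0033 0 0;1 -0.036 -0.0033 0 0;1 -0.036 -0.0033 0 0'; python3 -m jog '1 0 0 0 6.8;1 0 0 0 6.8;1 0 0 0 6.8;1 0 0 0 6.8;1 0 0 0 6.8;1 0 0 0 6.8;1 0 0 0 6.8;1 0 0 0 6.8;1 0 0 0 6.6;1 0 0 0 0'
python3 - <<'E'
from h import *
a,K,P,s=grab("wrist","w1"); print(s["tool_pos"],yaw(s))
E
```

```text
t: 1.08
tool_pos: [0.4839, 0.403, 0.4227]
orientation: [-0.719, -3.058, 0.0]
force: [0.2, 1.4, 0.1]
opening: 0.093
gripper_force: 0.0
t: 1.92
tool_pos: [0.4826, 0.4042, 0.4225]
orientation: [-2.178, -2.264, 0.001]
force: [-0.1, -0.9, 0.0]
opening: 0.093
gripper_force: 0.0
[0.4826 0.4042 0.4225] [np.float64(92.22024667128687), np.float64(2.220242939748277)]
```

View pics/w1.png

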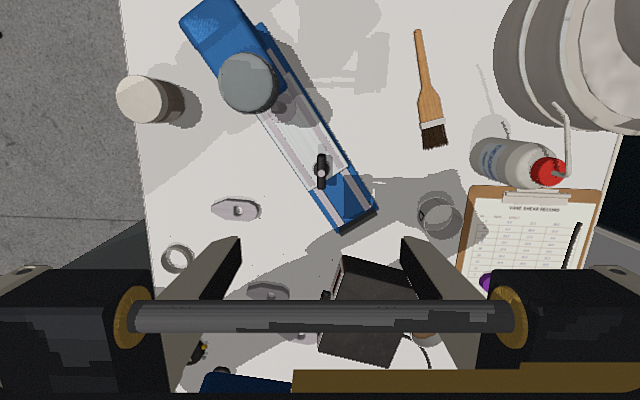

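Wrist view: the knob's screw is at (321,173) and the black wing is vertical from (320,153) to (321,190), so the tool x axis is along it.

```bash
python3 - <<'E'
from h import *
im=cv2.imread("pics/w1.png"); s=robot.read_state()
c=robot.read_camera("wrist");T=np.eye(4);T[:3,:3]=R.from_rotvec(s["orientation"]).as_matrix();T[:3,3]=s["tool_pos"];P=T@c["tool_from_camera"];K=c["intrinsics"]
m=(im.max(2)<60)[145:200,300:345].astype(np.uint8); ys,xs=np.nonzero(m); pts=np.array([xs+300,ys+145]).T.astype(np.float32)
print(len(pts),cv2.minAreaRect(pts))
k=plane(K,P,(321,173),.079);print("knob",k, "tool shift",totool([*(k-s["tool_pos"][:2]),0],s))
a,b=plane(K,P,(320,154),.075),plane(K,P,(321,189),.075);d=a-b;print(np.linalg.norm(d),np.degrees(np.arctan2(d[1],d[0])))
E
```

```text
291 ((323.42193603515625, 165.83145141601562), (20.02492904663086, 44.71124267578125), 25.34617805480957)
knob [0.4836 0.4003] tool shift [-0.004   0.0008  0.    ]
0.049974400825603484 94.32582381352603
```

```bash
python3 -m jog '1 -0.0027 0.0015 0.04 -1;0.8 0 0 0.04 0;0.6 0 0 0.04 0;0.6 0 0 0.04 0;0.6 0 0 0.04 0;0.6 0 0 0.04 0;0.5 0 0 0.04 0;0.5 0 0 0 0;0.1 0 0 0 0;0 0 0 0 0' 40;python3 -m jog '0 0 0 0 0;0 0 0 0 0;0 0 0 0 0;0 0 0 0 0;0 0 0 0 0;0 0 0 0 0'
```

```text
t: 2.85
tool_pos: [0.4853, 0.4023, 0.1453]
orientation: [2.15, 2.29, 0.004]
force: [-0.2, 0.4, 0.8]
opening: 0.0378
gripper_force: 0.0
t: 3.35
tool_pos: [0.4838, 0.4024, 0.1451]
orientation: [-2.15, -2.289, -0.001]
force: [-8.3, -1.6, 10.6]
opening: 0.0124
gripper_force: 39.9
```

```bash
python3 -m jog '0 0 -0.001 0 -5;0 0 0 0 -5;0 0 0 0 -6;0 0 0 0 -6;0 0 0 0 -6;0 0 0 0 -6;0 0 0 0 -6;0 0 0 0 -6;0 0 0 0 -6;0 0 0 0 -6' 50; python3 -m jog '0 0 0 0 -5;0 0 0 0 -4;0 0 0 0 0;0 0 0 0 0';python3 -c "
from h import *
s=robot.read_state();print(yaw(s),s['force'],s['wrist_torque'])"
```

```text
t: 4.18
tool_pos: [0.4829, 0.402, 0.1451]
orientation: [-0.764, -3.047, -0.001]
force: [-8.5, -3.7, 11.6]
opening: 0.0125
gripper_force: 49.9
t: 4.52
tool_pos: [0.4828, 0.4019, 0.1451]
orientation: [-0.529, -3.096, -0.001]
force: [-8.6, -4.1, 12.8]
opening: 0.0127
gripper_force: 49.9
[np.float64(160.59347980528875), np.float64(70.59346725061089)] [-8.6338 -4.0874 12.7856] [-0.6562  1.5437 -0.0149]
```

```bash
python3 -m jog '0 -0.009 -0.0064 0 0;0 -0.009 -0.0064 0 0;0 -0.009 -0.0064 0 0;0 -0.009 -0.0064 0 0;0 -0.009 -0.0064 0 0;0 -0.009 -0.0064 0 0;0 -0.009 -0.0064 0 0;0 0 0 0 0;0 0 0 0 0'; python3 -m jog '0 -0.004 -0.003 0 0;0 -0.004 -0.003 0 0;0 0 0 0 0;0 0 0 0 0'
```

```text
t: 5.27
tool_pos: [0.5289, 0.3375, 0.1448]
orientation: [0.532, 3.094, 0.0]
force: [-2.2, -5.2, 6.0]
opening: 0.0124
gripper_force: 50.0
t: 5.6
tool_pos: [0.534, 0.3302, 0.1448]
orientation: [0.531, 3.095, 0.002]
force: [-2.3, -0.3, 6.0]
opening: 0.0129
gripper_force: 50.0
```

```bash
python3 -m jog '0 -0.0025 -0.0018 0 0;0 -0.0025 -0.0018 0 0;0 0 0 0 0;0 0 0 0 0'; python3 -m jog '0 -0.0025 -0.0018 0 0;0 -0.0025 -0.0018 0 0;0 0 0 0 0;0 0 0 0 0'
```

```text
t: 5.93
tool_pos: [0.5347, 0.3292, 0.1447]
orientation: [-0.528, -3.093, -0.01]
force: [-13.6, 16.9, 7.8]
opening: 0.0127
gripper_force: 50.0
t: 6.27
tool_pos: [0.5354, 0.3283, 0.1447]
orientation: [-0.524, -3.088, -0.019]
force: [-26.8, 34.3, 9.8]
opening: 0.0125
gripper_force: 50.0
```

```bash
python3 -m jog '0 0.004 0.0028 0 0;0 0 0 0 5;0 0 0 0 7;0 0 0 0 7;0 0 0 0 7;0 0 0 0 7;0 0 0 0 7;0 0 0 0 7;0 0 0 0 7;0 0 0 0 7'; python3 -m jog '0 0 0 0 6;0 0 0 0 3;0 0 0 0 0;0 0 0 0 0';python3 -c "
from h import *
s=robot.read_state();print(yaw(s),s['force'],s['wrist_torque'])"
```

```text
t: 7.1
tool_pos: [0.5348, 0.329, 0.1448]
orientation: [-2.028, -2.39, -0.006]
force: [-16.0, 19.9, 7.4]
opening: 0.0125
gripper_force: 50.1
t: 7.43
tool_pos: [0.5348, 0.329, 0.1448]
orientation: [-2.203, -2.229, -0.005]
force: [-15.7, 19.4, 9.3]
opening: 0.0123
gripper_force: 50.0
[np.float64(90.67933811738008), np.float64(0.6807367509421978)] [-15.702   19.382    9.3101] [3.4302 3.053  0.1771]
```

```bash
python3 -m jog '0.4 0 0 0 0;0.5 0 0 0 0;0.5 0 0 -0.02 0;0.6 0 0 -0.04 0;0.8 0 0 -0.04 0;1 0.03 -0.02 -0.005 0;1 0.03 -0.02 0 0;1 0.026 -0.021 0 0;1 0 0 0 0;1 0 0 0 0' 20
python3 - <<'E'
from h import *
a,K,P,s=grab("wrist","w2"); print(s["tool_pos"],yaw(s))
cv2.imwrite("pics/w2c.png",cv2.resize(a[120:320,220:420],None,fx=3,fy=3,interpolation=cv2.INTER_CUBIC))
E
```

```text
t: 8.27
tool_pos: [0.4749, 0.4104, 0.2484]
orientation: [2.207, 2.235, 0.002]
force: [0.6, -0.9, -0.3]
opening: 0.0747
gripper_force: 0.0
[0.4749 0.4104 0.2484] [np.float64(90.70231169389287), np.float64(0.7022935453666964)]
```

View pics/w2.png

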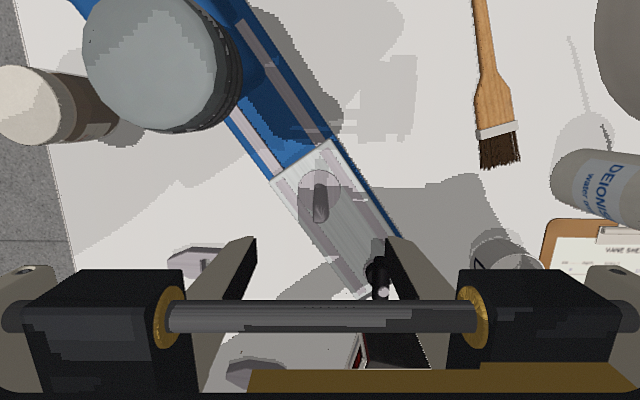

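View pics/w2c.png

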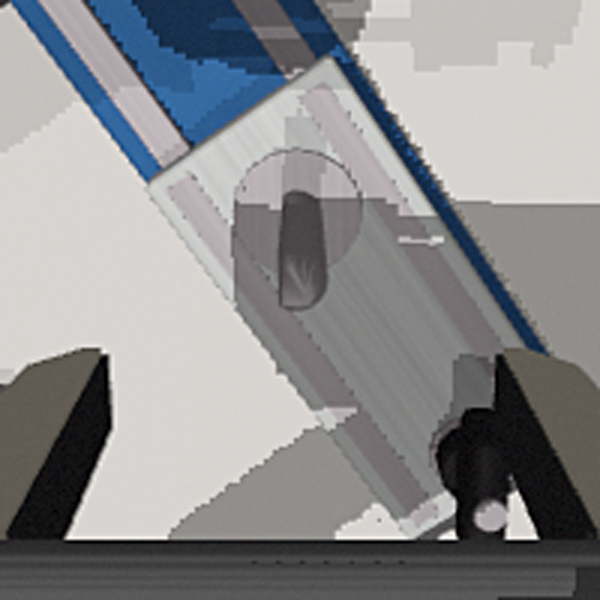

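Wrist view: the spindle stands on its disc at about (319,190), leaning in view to (322,220), and the flat seems to be on its image-left side. I'll put the camera straight above it to read the flat.

```bash
python3 -m jog '1 -0.036 0 0.03 0;1 -0.037 0 0.033 0;1 0 0 0 0;1 0 0 0 0;1 0 0 0 0'
python3 - <<'E'
from h import *
a,K,P,s=grab("wrist","w3"); print(s["tool_pos"],yaw(s),P[:3,3])
q=P[:3,:3].T@np.array([0,0,-1]);q=K@q;print("nadir px",q[:2]/q[2])
u,v=map(int,q[:2]/q[2])
cv2.imwrite("pics/w3c.png",cv2.resize(a[v-60:v+60,u-70:u+70],None,fx=5,fy=5,interpolation=cv2.INTER_NEAREST))
print(u-70,v-60)
E
```

```text
t: 8.73
tool_pos: [0.4774, 0.3455, 0.1941]
orientation: [2.213, 2.229, 0.002]
force: [0.5, 0.5, 0.2]
opening: 0.0929
gripper_force: 0.0
[0.4774 0.3455 0.1941] [np.float64(90.41460655352117), np.float64(0.41457208865168227)] [0.4764 0.4215 0.2764]
nadir px [319.7914 113.713 ]
249 53
```

View pics/w3c.png

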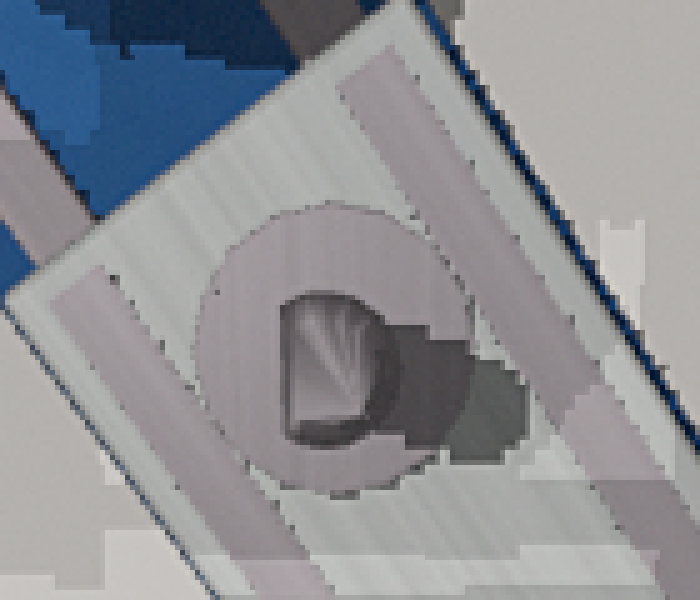

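The spindle's D shape is clear. The flat is on image-left (crop x≈282), so it faces about world -x, and the spindle's x axis is at yaw ≈2°. The disc centre is at crop (335,350).

At that yaw the gripper body would hit the head while seating bars. I'll first grip the spindle and turn it about 28° clockwise.

```bash
python3 - <<'E'
from h import *
im=cv2.imread("pics/w3.png"); c=robot.read_camera("wrist"); s=robot.read_state()
T=np.eye(4);T[:3,:3]=R.from_rotvec(s["orientation"]).as_matrix();T[:3,3]=s["tool_pos"];P=T@c["tool_from_camera"];K=c["intrinsics"]
im=c["color"][:,:,::-1]
f=lambda u,v:(249+u/5-.4,53+v/5-.4)
print("tool",s["tool_pos"],yaw(s))
d=plane(K,P,f(335,350),.042);print("disc",d,[plane(K,P,f(*p),.042) for p in((195,350),(475,350),(335,203),(335,497))])
print("spindle base right/top/bottom/flat",[plane(K,P,f(*p),.10) for p in((400,368),(330,290),(335,446),(285,370))])
print("shift", totool([*(d-s["tool_pos"][:2]),0],s))
E
```

```text
tool [0.4779 0.3469 0.1955] [np.float64(90.51021011173432), np.float64(0.5098188380062623)]
disc [0.4741 0.4168] [array([0.4533, 0.4166]), array([0.4948, 0.417 ]), array([0.4739, 0.4374]), array([0.4742, 0.3952])]
spindle base right/top/bottom/flat [array([0.482 , 0.4164]), array([0.4741, 0.4247]), array([0.4747, 0.4077]), array([0.4691, 0.4161])]
shift [ 0.0699 -0.0032  0.0001]
```

```bash
python3 -m jog '1 0 0 -0.035 0;1 0.0342 -0.002 0 0;1 0.0342 -0.002 0 0;1 0 0 0 -7;1 0 0 0 -7;1 0 0 0 -7;1 0 0 0 -7;1 0 0 0 -7;1 0 0 0 -7;1 0 0 0 -7';python3 -m jog '1 0 0 0 -7;1 0 0 0 -7;1 0 0 0 -7;1 0 0 0 -4.5;1 0 0 0 0;1 0 0 0 0;1 0 0 0 0';python3 -c "
from h import *
s=robot.read_state();print(s['tool_pos'],yaw(s),totool([.4738-s['tool_pos'][0],.4155-s['tool_pos'][1],0],s))"
```

```text
t: 9.67
tool_pos: [0.4724, 0.416, 0.2304]
orientation: [1.075, 2.95, 0.005]
force: [-0.6, -1.1, -0.1]
opening: 0.0935
gripper_force: 0.0
t: 10.25
tool_pos: [0.472, 0.4152, 0.2293]
orientation: [0.413, 3.113, 0.002]
force: [0.9, 0.3, 0.1]
opening: 0.0932
gripper_force: 0.0
[0.472  0.4152 0.2293] [np.float64(164.901916131191), np.float64(74.90199107386935)] [-0.0017  0.0008  0.    ]
```

```bash
python3 -m jog '0.7 -0.0017 0.0008 0.03 0;0.6 0 0 0.03 0;0.5 0 0 0.019 0;0.4 0 0 0 0;0.2 0 0 0 0;0 0 0 0 0;0 0 0 0 0;0 0 0 0 0;0 0 0 0 0;0 0 0 0 0' 55;python3 -c "
from h import *
s=robot.read_state();print(s['tool_pos'],yaw(s),s['force'],s['opening'],s['gripper_force'],s['wrist_torque'])"
```

```text
t: 11.08
tool_pos: [0.4739, 0.4151, 0.1504]
orientation: [0.409, 3.114, 0.002]
force: [-0.0, 0.3, 0.4]
opening: 0.0307
gripper_force: 0.0
[0.4739 0.4151 0.1504] [np.float64(165.0329194261833), np.float64(75.03299464549545)] [-0.0032  0.3461  0.4132] 0.030699596101743182 0.0 [ 0.0199 -0.0046  0.0228]
```

```bash
python3 -m jog '0 0 0 0 0;0 0 0 0 0;0 0 0 0 0;0 0 0 0 0;0 0 0 0 0;0 0 0 0 0' 60;python3 -m jog '0 0 0 0 4;0 0 0 0 6;0 0 0 0 6;0 0 0 0 6;0 0 0 0 6;0 0 0 0 0;0 0 0 0 0;0 0 0 0 0';python3 -c "
from h import *
s=robot.read_state();print(s['tool_pos'],yaw(s),s['force'],s['opening'],s['gripper_force'],s['wrist_torque'])"
```

```text
t: 11.58
tool_pos: [0.4737, 0.4156, 0.1496]
orientation: [0.409, 3.114, 0.003]
force: [2.2, 3.9, -1.4]
opening: 0.0149
gripper_force: 60.0
t: 12.25
tool_pos: [0.4732, 0.4159, 0.1497]
orientation: [-1.149, -2.923, -0.003]
force: [-1.1, 5.3, -0.1]
opening: 0.0147
gripper_force: 60.0
[0.4732 0.4159 0.1497] [np.float64(137.08058472278424), np.float64(47.080476381828525)] [-1.1489  5.2921 -0.0699] 0.014695972053925418 59.99994247560835 [0.8272 0.1887 0.1063]
```

```bash
python3 -m jog '0.3 0 0 0 0;0.4 0 0 0 0;0.5 0 0 0 0;0.5 0 0 -0.04 0;0.7 0 0 -0.04 0;1 -0.038 0 0 0;1 -0.038 0 0.02 0;1 0 0 0.02 0;1 0 0 0 0;1 0 0 0 0' 20;python3 -m jog '1 0 0 0 0;1 0 0 0 0';python3 - <<'E'
from h import *
a,K,P,s=grab("wrist","w4"); print(s["tool_pos"],yaw(s),P[:3,3])
q=P[:3,:3].T@np.array([0,0,-1]);q=K@q;u,v=map(int,q[:2]/q[2])
cv2.imwrite("pics/w4c.png",cv2.resize(a[v-45:v+45,u-50:u+50],None,fx=6,fy=6,interpolation=cv2.INTER_NEAREST))
print(u-50,v-45)
E
```

```text
t: 13.08
tool_pos: [0.5272, 0.3629, 0.1881]
orientation: [-1.151, -2.92, 0.005]
force: [-0.2, 0.0, -0.2]
opening: 0.0772
gripper_force: 0.0
t: 13.25
tool_pos: [0.5281, 0.3648, 0.1913]
orientation: [1.148, 2.923, 0.002]
force: [0.3, 0.0, 0.2]
opening: 0.0899
gripper_force: 0.0
[0.5281 0.3648 0.1913] [np.float64(137.10911922066515), np.float64(47.10914381678)] [0.4713 0.4163 0.2735]
269 68
```

View pics/w4c.png

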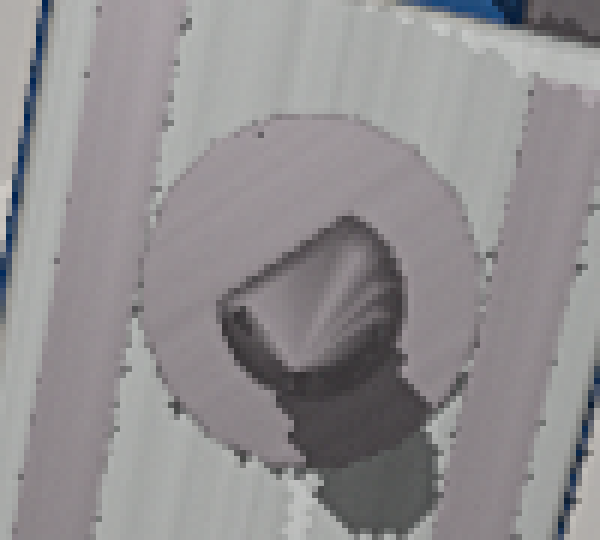

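The flat edge runs from crop (218,298) to (348,218), so the spindle's x axis is at yaw ≈ -11°. It turned 13° and the grip slipped for the rest. The disc centre gives (0.4738,0.4154), consistent with before. I'll regrip and turn more, slowly.

```bash
python3 -m jog '1 0 0 -0.04 0;1 0.0372 0 0 0;1 0.0372 0 0 0;1 0 0 0 -7;0.6 0 0 0 -7;0.6 0 0 0 -7;0.5 0 0 0 -7;0.5 0 0 0 -2;0.4 0 0 0 0;0.4 0 0 0 0' 60;python3 -c "
from h import *
s=robot.read_state();print(s['tool_pos'],yaw(s),totool([.4737-s['tool_pos'][0],.4155-s['tool_pos'][1],0],s))"
```

```text
t: 14.13
tool_pos: [0.4736, 0.4152, 0.2309]
orientation: [0.356, 3.12, 0.001]
force: [0.6, -0.2, 0.7]
opening: 0.0572
gripper_force: 0.0
[0.4736 0.4152 0.2309] [np.float64(166.99406294331808), np.float64(76.9941108928977)] [-0.      0.0003  0.    ]
```

```bash
python3 -m jog '0.4 0 0 0.04 0;0.4 0 0 0.04 0;0.3 0 0 0.01 0;0.2 0 0 0 0;0 0 0 0 0;0 0 0 0 0;0 0 0 0 0;0 0 0 0 0;0 0 0 0 0;0 0 0 0 0' 60;python3 -m jog '0 0 0 0 0;0 0 0 0 0;0 0 0 0 3;0 0 0 0 3;0 0 0 0 3;0 0 0 0 3;0 0 0 0 3;0 0 0 0 3;0 0 0 0 3;0 0 0 0 3';python3 -c "
from h import *
s=robot.read_state();print(yaw(s),s['wrist_torque'],s['opening'])";python3 -m jog '0 0 0 0 3;0 0 0 0 3;0 0 0 0 3;0 0 0 0 3;0 0 0 0 0;0 0 0 0 0';python3 -c "
from h import *
s=robot.read_state();print(s['tool_pos'],yaw(s),s['wrist_torque'],s['opening'])"
```

```text
t: 14.97
tool_pos: [0.475, 0.4153, 0.143]
orientation: [0.354, 3.118, 0.004]
force: [-1.2, -1.9, 6.7]
opening: 0.0154
gripper_force: 60.0
t: 15.8
tool_pos: [0.4745, 0.4149, 0.143]
orientation: [0.998, 2.977, 0.003]
force: [-3.7, -4.0, 10.2]
opening: 0.0152
gripper_force: 60.0
[np.float64(142.92947645191845), np.float64(52.9296325991812)] [-1.0119  0.7948  0.477 ] 0.015240171790884664
t: 16.3
tool_pos: [0.4746, 0.4146, 0.143]
orientation: [1.301, 2.858, 0.002]
force: [-4.8, -6.1, 10.9]
opening: 0.0149
gripper_force: 60.0
[0.4746 0.4146 0.143 ] [np.float64(131.02926400937258), np.float64(41.02936922893508)] [-1.193   0.9681  0.2867] 0.01488591352925453
```

Check the flat again.

```bash
python3 -m jog '0.3 0 0 0 0;0.4 0 0 0 0;0.5 0 0 -0.01 0;0.5 0 0 -0.04 0;0.7 0 0 -0.04 0;1 -0.038 0 0 0;1 -0.038 0 0.02 0;1 0 0 0.02 0;1 0 0 0 0;1 0 0 0 0' 20;python3 -m jog '1 0 0 0 0;1 0 0 0 0;1 0 0 0 0';python3 - <<'E'
from h import *
a,K,P,s=grab("wrist","w5"); print(s["tool_pos"],yaw(s),P[:3,3])
q=P[:3,:3].T@np.array([0,0,-1]);q=K@q;u,v=map(int,q[:2]/q[2])
cv2.imwrite("pics/w5c.png",cv2.resize(a[v-45:v+45,u-50:u+50],None,fx=6,fy=6,interpolation=cv2.INTER_NEAREST))
print(u-50,v-45)
E
```

```text
t: 17.13
tool_pos: [0.5222, 0.3576, 0.1899]
orientation: [-1.302, -2.857, 0.003]
force: [-0.6, 0.7, -0.3]
opening: 0.0769
gripper_force: 0.0
t: 17.38
tool_pos: [0.523, 0.3592, 0.1921]
orientation: [1.299, 2.859, 0.003]
force: [-0.1, -0.6, 0.2]
opening: 0.092
gripper_force: 0.0
[0.523  0.3592 0.1921] [np.float64(131.11706217556966), np.float64(41.117091823826094)] [0.4719 0.4162 0.2743]
269 68
```

View pics/w5c.png

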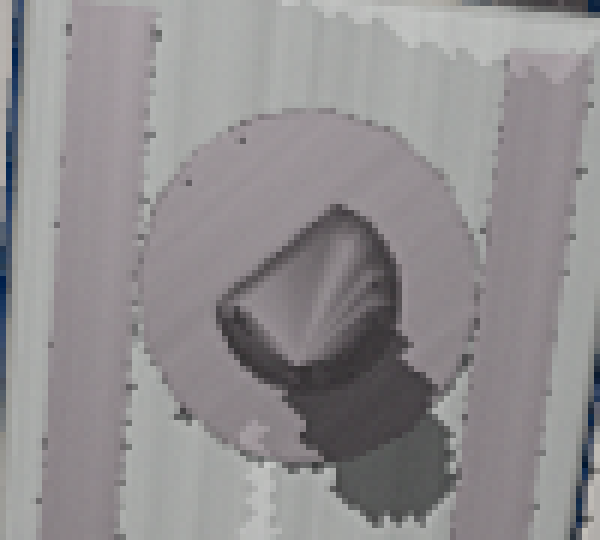

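The flat is still at about yaw 169.5° (edge (218,300) to (338,205)), so the friction grip mostly slipped. That yaw is workable: gripping each bar about 7 mm towards its round end leaves roughly 15 mm between gripper body and head. On to bar 1.

```bash
python3 -m jog '1 0 0 -0.036 0;1 0 0 -0.036 0;1 0 0 -0.036 0;1 0.017 -0.031 0 0;1 0.017 -0.031 0 0;1 0.017 -0.031 0 0;1 0.017 -0.031 0 0;1 0.017 -0.031 0 0;1 0 0 0 -7;1 0 0 0 -7' 20;python3 -m jog '1 0 0 0 -7;1 0 0 0 -7;1 0 0 0 -7;1 0 0 0 -7;1 0 0 0 -2;1 0 0 0 0;1 0 0 0 0;1 0 0 0 0';cat >> h.py <<'E'
def bars(im,K,P,s,zt=.016,near=None):
    """grey bar outlines by hole: pointed/round ends from contour; returns hole-axis, yaw of pointed end"""
    hsv=cv2.cvtColor(im,cv2.COLOR_BGR2HSV)
    out=[]
    ed=cv2.Canny(im,40,110); 
    return out
E
python3 - <<'E'
from h import *
a,K,P,s=grab("wrist","w6"); print(s["tool_pos"],yaw(s))
E
```

```text
t: 18.27
tool_pos: [0.3482, 0.3205, 0.2993]
orientation: [0.932, 2.999, 0.002]
force: [0.4, 1.0, 0.0]
opening: 0.0927
gripper_force: 0.0
t: 18.93
tool_pos: [0.3501, 0.3206, 0.2989]
orientation: [0.138, 3.138, 0.001]
force: [-0.7, 0.7, 0.3]
opening: 0.0933
gripper_force: 0.0
[0.3501 0.3206 0.2989] [np.float64(174.96273289266688), np.float64(84.96274266424507)]
```

View pics/w6.png

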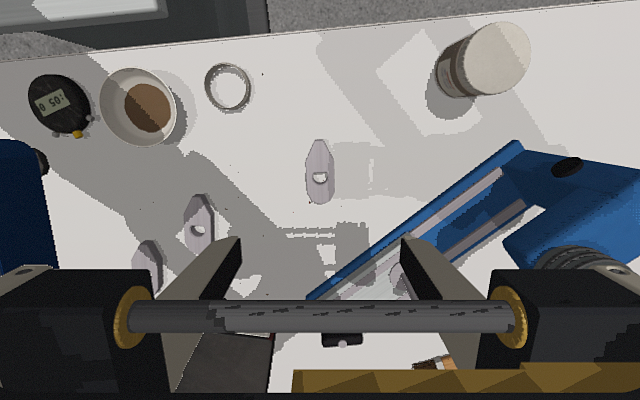

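Wrist view: bar 1 is at (319,177) with its point up at (318,139) and round end at (319,204). It's aligned with the tool. I'll measure it by colour mask.

```bash
python3 - <<'E'
from h import *
im=cv2.imread("pics/w6.png").astype(int)
for p in((312,165),(312,190),(328,170),(319,150),(320,178),(290,170),(350,160),(295,200),(338,190),(197,215)): print(p,im[p[1],p[0]])
d=im[:,:,0]-im[:,:,1]
m=((d>0)&(im[:,:,2]-im[:,:,1]>3))
sub=m[130:215,295:345]
for r in sub[::3]: print("".join(".#"[int(x)] for x in r))
E
```

```text
(312, 165) [165 163 169]
(312, 190) [163 160 168]
(328, 170) [146 142 148]
(319, 150) [163 159 168]
(320, 178) [203 206 210]
(290, 170) [201 204 208]
(350, 160) [183 186 190]
(295, 200) [202 205 209]
(338, 190) [183 185 189]
(197, 215) [158 155 162]
..................................................
..................................................
..................................................
..................................................
...................##########.....................
.................##############...................
................################..................
...............###################................
.............#######################..............
............#########################.............
...........############################...........
..........#############################...........
..........#############################...........
...........############################...........
...........#########.########..########...........
...........#######..............#######...........
............######..............#######...........
............########..........#########...........
............###########################...........
............###########################...........
............###########################...........
.............##########################...........
...............######################.............
................###################...............
.....................##########...................
..................................................
..................................................
..................................................
..................................................
```

```bash
python3 - <<'E'
t=open("h.py").read(); t=t[:t.index("def bars")]
t+='''def bars(im,K,P,zo=.009):
    """each grey bar: hole axis, yaw of its pointed end, outline size, hole size (mm)"""
    b=im.astype(int); m=((b[:,:,0]>b[:,:,1])&(b[:,:,2]-b[:,:,1]>3)&(b[:,:,0]-b[:,:,1]<12)).astype(np.uint8)
    cs,h=cv2.findContours(m,cv2.RETR_CCOMP,cv2.CHAIN_APPROX_NONE); out=[]
    W=lambda c,z:np.array([plane(K,P,p[0],z) for p in c])*1000
    for i,c in enumerate(cs):
        if h[0][i][3]>=0 or cv2.contourArea(c)<150: continue
        w=W(c,zo).astype(np.float32); (cx,cy),(a,e),_=r=cv2.minAreaRect(w)
        if not(68<max(a,e)<95 and 28<min(a,e)<44): continue
        k=h[0][i][2]; ho=[]
        while k>=0: ho.append(k);k=h[0][k][0]
        if not ho: continue
        k=max(ho,key=lambda j:cv2.contourArea(cs[j])); hw=W(cs[k],.008).astype(np.float32)
        M=cv2.moments(hw); hc=np.array([M["m10"],M["m01"]])/M["m00"]
        bx=cv2.boxPoints(r); l=max((bx[1]-bx[0],bx[2]-bx[1]),key=np.linalg.norm); l=l/np.linalg.norm(l)
        if l@(np.array([cx,cy])-hc)<0: l=-l
        ax=hc+1.4*l; off=l@(np.array([cx,cy])-ax)
        out.append(dict(axis=ax/1000,rectaxis=(np.array([cx,cy])-5*l)/1000,yaw=np.degrees(np.arctan2(l[1],l[0])),size=(round(max(a,e),1),round(min(a,e),1)),hole=cv2.minAreaRect(hw)[1],off=off))
    return out
def turnto(y,s):  # tool turn (deg, half-turn free) that puts tool x on world yaw y
    return -((y-yaw(s)[0]+180)%360-180)
'''
open("h.py","w").write(t)
E
python3 - <<'E'
from h import *
a,K,P,s=grab("wrist"); print(s["tool_pos"],yaw(s))
for b in bars(a,K,P):
    print(b,"turn",turnto(b["yaw"],s),"shift",totool([*(b["axis"]-s["tool_pos"][:2]),0],s))
for n in("top","side"):
    a,K,P,_=grab(n)
    for b in bars(a,K,P): print(n,b)
E
```

```text
[0.3502 0.3205 0.2988] [np.float64(174.97614474258242), np.float64(84.97614960086744)]
{'axis': array([0.4615, 0.0907]), 'rectaxis': array([0.4559, 0.0772]), 'yaw': np.float32(177.155), 'size': (80.0, 38.8), 'hole': (5.365707874298096, 16.959142684936523), 'off': np.float64(9.89738194916287)} turn -2.178854036714455 shift [-0.131  -0.2192 -0.    ]
{'axis': array([0.4009, 0.1587]), 'rectaxis': array([0.401 , 0.1579]), 'yaw': np.float32(170.82646), 'size': (81.2, 38.0), 'hole': (16.621257781982422, 11.032918930053711), 'off': np.float64(4.852061771696469)} turn 4.149682950590233 shift [-0.0648 -0.1568 -0.    ]
{'axis': array([0.3465, 0.3196]), 'rectaxis': array([0.3472, 0.3194]), 'yaw': np.float32(177.24736), 'size': (78.2, 34.5), 'hole': (19.67880630493164, 15.012789726257324), 'off': np.float64(4.319163234001322)} turn -2.2712154869097674 shift [ 0.0036 -0.0013 -0.    ]
top {'axis': array([0.4011, 0.1617]), 'rectaxis': array([0.401 , 0.1599]), 'yaw': np.float32(167.50758), 'size': (73.6, 33.7), 'hole': (21.354785919189453, 25.008075714111328), 'off': np.float64(4.753702995335576)}
top {'axis': array([0.4711, 0.0684]), 'rectaxis': array([0.4571, 0.0796]), 'yaw': np.float32(168.2825), 'size': (73.5, 31.6), 'hole': (8.23283576965332, 10.072561264038086), 'off': np.float64(21.015876392782292)}
```

```bash
python3 -m jog '1 -0.0034 -0.0013 0 -2;0.8 0 0 0.04 0;0.7 0 0 0.04 0;0.7 0 0 0.04 0;0.65 0 0 0.04 0;0.65 0 0 0.035 0;0.65 0 0 0 0;0.65 0 0 0 0' 30;python3 -c "
from h import *
s=robot.read_state();print(s['tool_pos'],yaw(s),totool([.3468+.007-s['tool_pos'][0],.3196-s['tool_pos'][1],0],s))"
```

```text
t: 19.8
tool_pos: [0.3521, 0.3178, 0.1021]
orientation: [-0.081, -3.136, 0.005]
force: [-0.1, 0.4, 1.1]
opening: 0.0611
gripper_force: 0.0
[0.3521 0.3178 0.1021] [np.float64(177.02393772229146), np.float64(87.02472684043599)] [-0.0016  0.0019 -0.    ]
```

```bash
python3 -m jog '0.65 -0.0016 0.0018 0.0155 0;0.65 0 0 0 0;0.5 0 0 0 0;0.2 0 0 0 0;0 0 0 0 0;0 0 0 0 0;0 0 0 0 0;0 0 0 0 0;0 0 0 0 0;0 0 0 0 0' 45;python3 -c "
from h import *
s=robot.read_state();print(s['tool_pos'],yaw(s),s['force'],s['opening'])"
```

```text
t: 20.63
tool_pos: [0.3557, 0.3208, 0.0891]
orientation: [0.081, 3.139, 0.001]
force: [-1.4, -1.7, 7.1]
opening: 0.0335
gripper_force: 45.1
[0.3557 0.3208 0.0891] [np.float64(177.04613196061078), np.float64(87.04617471772642)] [-1.3774 -1.7156  7.0919] 0.0335143833002161
```

```bash
python3 -m jog '0 0 0 -0.02 0;0 0 0 -0.04 0;0 0 0 -0.04 0;0 0 0 -0.04 0;0 0 0 -0.03 0;0 0 0 0 0;0 0 0 0 0';cat >> h.py <<'E'
def held(im,K,T,zb,show=False):
    """hole of the bar in the grip, in tool mm; zb = tool z of its underside; T = tool_from_camera"""
    b=im.astype(int); m=((b[:,:,0]>b[:,:,1])&(b[:,:,2]-b[:,:,1]>3)&(b[:,:,0]-b[:,:,1]<14)).astype(np.uint8)
    if show:
        for r in m[180:300:3,270:372]: print("".join(".#"[x] for x in r))
    cs,h=cv2.findContours(m,cv2.RETR_CCOMP,cv2.CHAIN_APPROX_NONE); o=[]
    for i,c in enumerate(cs):
        if h[0][i][3]<0 or cv2.contourArea(c)<20 or abs(c[:,0,0].mean()-320)>60: continue
        w=np.array([plane(K,T,p[0],zb-.008) for p in c])*1000; o.append((cv2.contourArea(c),w.min(0),w.max(0),w.mean(0)))
    return o
E
python3 - <<'E'
from h import *
c=robot.read_camera("wrist");s=robot.read_state();im=c["color"][:,:,::-1].copy();cv2.imwrite("pics/w7.png",im)
print(s["tool_pos"],s["opening"]); print(held(im,c["intrinsics"],c["tool_from_camera"],.089,True))
E
```

```text
t: 21.22
tool_pos: [0.356, 0.3211, 0.2601]
orientation: [0.081, 3.137, 0.004]
force: [-0.2, -0.1, -1.6]
opening: 0.0333
gripper_force: 45.1
[0.3551 0.3205 0.2578] 0.03350865471010404
...............................######################################.................................
..............................#########################################...............................
............................############################################..............................
...........................###############################################............................
..........................#################################################...........................
........................########################.############################.........................
.......................#######################################################........................
.....................###############################.###########################......................
....................#############################################################............
[... 2688 characters left out ...]
........#..#.................####.###########.#..#.####.####.##.#.####.##............#................
.......#...#..................##.##.###..##..##.###.######.##.########................................
...........#....#................#..###....####..#.#############.#......................#..#..........
.....#..................................#..##.#..##..###.###...........................##.............
........#....#......................................................................##........#.......
[(20.5, array([-25.3815,  -4.5237]), array([-19.9666,  -0.9221]), array([-22.8259,  -2.8249])), (419.5, array([ 1.4694, -9.5065]), array([13.1985,  8.2012]), array([ 8.2769, -0.6799]))]
```

```bash
python3 -m jog '0 -0.0305 0.0251 0 0;0 -0.0305 0.0251 0 0;0 -0.0305 0.0251 0 0;0 -0.0305 0.0251 0 0;0 0 0 0 3.7;0 0 0 0 3.8;0 0 0 0 0;0 0 0 0 0;0 0 0 0 0';python3 -c "
from h import *
s=robot.read_state();print(s['tool_pos'],yaw(s),s['opening'],totool([.4821-s['tool_pos'][0],.4145-s['tool_pos'][1],0],s))"
```

```text
t: 22.02
tool_pos: [0.4815, 0.414, 0.2566]
orientation: [-0.283, -3.127, 0.002]
force: [-0.9, 0.3, -2.0]
opening: 0.0334
gripper_force: 45.1
[0.4815 0.414  0.2566] [np.float64(169.66960608686625), np.float64(79.66974119744822)] 0.03340697601528969 [-0.0005  0.0006 -0.    ]
```

```bash
python3 -m jog '0 -0.0005 0.0005 0.02 0;0 0 0 0.02 0;0 0 0 0.008 0;0 0 0 0.004 0;0 0 0 0.004 0;0 0 0 0.003 0;0 0 0 0 0'; python3 -m jog '0 0 0 0.004 0;0 0 0 0.004 0;0 0 0 0 0'
```

```text
t: 22.6
tool_pos: [0.4829, 0.4149, 0.1994]
orientation: [0.286, 3.128, 0.001]
force: [0.1, 0.2, -1.8]
opening: 0.0336
gripper_force: 45.1
t: 22.85
tool_pos: [0.4826, 0.4147, 0.1903]
orientation: [-0.286, -3.128, 0.001]
force: [-0.9, 1.0, -2.6]
opening: 0.0333
gripper_force: 45.1
```

```bash
python3 -m jog '0 0 0 0.008 0;0 0 0 0.008 0;0 0 0 0.008 0;0 0 0 0.008 0;0 0 0 0.008 0;0 0 0 0.007 0;0 0 0 0.006 0;0 0 0 0.003 0;0 0 0 0 0;0 0 0 0 0'
```

```text
t: 23.68
tool_pos: [0.4828, 0.4149, 0.135]
orientation: [-0.286, -3.128, 0.0]
force: [0.3, -0.3, -1.6]
opening: 0.0336
gripper_force: 45.1
```

```bash
python3 -m jog '0 0 0 0.002 0;0 0 0 0 0;0.4 0 0 0 0;0.45 0 0 0 0;0.5 0 0 0 0;0.5 0 0 0 0;0.5 0 0 0 0;0.5 0 0 0 0;0.5 0 0 -0.02 0;0.5 0 0 -0.03 0';python3 -m jog '0.6 0 0 -0.035 0;0.6 0 0 -0.035 0;0.6 0 0 -0.035 0;1 0 0 -0.02 0;1 0 0 0 0;1 0 0 0 0;1 0 0 0 0'; python3 - <<'E'
from h import *
c=robot.read_camera("wrist");s=robot.read_state();im=c["color"][:,:,::-1].copy();cv2.imwrite("pics/w8.png",im);print(s["tool_pos"],yaw(s))
T=np.eye(4);T[:3,:3]=R.from_rotvec(s["orientation"]).as_matrix();T[:3,3]=s["tool_pos"];P=T@c["tool_from_camera"];K=c["intrinsics"]
for b in bars(im,K,P,.051): print(b)
for z in(.042,.058): print(z,[(lambda q:(K@q)[:2]/q[2])(np.linalg.inv(P)[:3]@np.array([.4737,.4155,z,1]))])
b=im.astype(int); m=((b[:,:,0]>b[:,:,1])&(b[:,:,2]-b[:,:,1]>3)).astype(np.uint8)
for r in m[130:240:3,270:375]: print("".join(".#"[x] for x in r))
E
```

```text
t: 24.52
tool_pos: [0.4808, 0.4134, 0.1793]
orientation: [-0.286, -3.123, 0.008]
force: [0.3, 0.3, 0.4]
opening: 0.0465
gripper_force: 0.0
t: 25.1
tool_pos: [0.4825, 0.4146, 0.3068]
orientation: [-0.286, -3.127, 0.002]
force: [0.3, 0.0, -1.2]
opening: 0.0782
gripper_force: 0.0
[0.4822 0.4145 0.3059] [np.float64(169.5442343705725), np.float64(79.54450481045592)]
{'axis': array([0.4561, 0.0765]), 'rectaxis': array([0.452 , 0.1156]), 'yaw': np.float32(169.10315), 'size': (71.2, 41.2), 'hole': (9.711045265197754, 10.775973320007324), 'off': np.float64(16.49272054729819)}
{'axis': array([0.4002, 0.1567]), 'rectaxis': array([0.4016, 0.1878]), 'yaw': np.float32(171.36588), 'size': (69.7, 38.3), 'hole': (13.930245399475098, 18.213003158569336), 'off': np.float64(8.321540170814128)}
0.042 [array([321.1018, 176.4437])]
0.058 [array([321.1022, 179.2914])]
.......................................................###########.......................................
.....................................................##########..........................................
...............................
[... 2978 characters left out ...]
#...............................................................
............................###########..................................................................
.........................###########.....................................................................
......................###########........................................................................
...................###########...........................................................................
...#............#..#######...............................................................................
.....##......###########.................................................................................
```

Bar 1 is on the spindle at the expected place, its outline aligned with the tool. Next bar 2.

```bash
python3 -m jog '1 0.0048 -0.0381 0 0;1 0.0048 -0.0381 0 0;1 0.0048 -0.0381 0 0;1 0.0048 -0.0381 0 0;1 0.0048 -0.0381 0 0;1 0.0048 -0.0381 0 0;1 0.0048 -0.0381 0 -1;1 0 0 0 0;1 0 0 0 0;1 0 0 0 0'; python3 - <<'E'
from h import *
a,K,P,s=grab("wrist","w9"); print(s["tool_pos"],yaw(s))
for b in bars(a,K,P):
    print(b,"turn",turnto(b["yaw"],s),"shift",totool([*(b["axis"]-s["tool_pos"][:2]),0],s)-[.007,0,0])
E
```

```text
t: 25.98
tool_pos: [0.4011, 0.1587, 0.3069]
orientation: [-0.261, -3.129, 0.0]
force: [0.2, -0.6, -0.5]
opening: 0.093
gripper_force: 0.0
[0.4011 0.1587 0.3069] [np.float64(170.4760051378005), np.float64(80.47602220413151)]
{'axis': array([0.4571, 0.0765]), 'rectaxis': array([0.4575, 0.0764]), 'yaw': np.float32(168.467), 'size': (81.1, 35.8), 'hole': (21.168581008911133, 13.312149047851562), 'off': np.float64(4.590747813087194)} turn 2.0090098985427005 shift [-0.0758 -0.0718 -0.0001]
{'axis': array([0.4007, 0.1587]), 'rectaxis': array([0.4011, 0.1581]), 'yaw': np.float32(171.23134), 'size': (78.6, 33.8), 'hole': (20.146503448486328, 14.09636402130127), 'off': np.float64(4.509101201795316)} turn -0.7553333631760495 shift [-0.0066  0.      0.    ]
```

```bash
python3 -m jog '1 -0.0066 0 0 -0.8;0.8 0 0 0.04 0;0.7 0 0 0.04 0;0.7 0 0 0.04 0;0.65 0 0 0.04 0;0.65 0 0 0.03 0;0.65 0 0 0.02 0;0.65 0 0 0.008 0;0.65 0 0 0 0;0.65 0 0 0 0' 45;python3 -c "
from h import *
s=robot.read_state();print(s['tool_pos'],yaw(s),totool([.4007+.0069-s['tool_pos'][0],.1587-.0011-s['tool_pos'][1],.0867-s['tool_pos'][2]],s))"
```

```text
t: 26.87
tool_pos: [0.4084, 0.1582, 0.0904]
orientation: [-0.235, -3.133, 0.0]
force: [0.5, 0.3, 1.3]
opening: 0.0604
gripper_force: 0.0
[0.4084 0.1582 0.0904] [np.float64(171.40846216449367), np.float64(81.40846336055583)] [ 0.0007 -0.0007  0.0037]
```

```bash
python3 -m jog '0.65 0.0005 -0.0007 0.0035 0;0.65 0 0 0 0;0.4 0 0 0 0;0 0 0 0 0;0 0 0 0 0;0 0 0 0 0;0 0 0 0 0;0 0 0 0 0;0 0 0 0 0;0 0 0 0 0' 45;python3 -c "
from h import *
s=robot.read_state();print(s['tool_pos'],yaw(s))";python3 -m jog '0 0 0 -0.02 0;0 0 0 -0.04 0;0 0 0 -0.04 0;0 0 0 -0.04 0;0 0 0 -0.035 0;0 0 0 0 0;0 0 0 0 0';python3 - <<'E'
from h import *
c=robot.read_camera("wrist");s=robot.read_state();im=c["color"][:,:,::-1].copy();cv2.imwrite("pics/w10.png",im)
print(s["tool_pos"],yaw(s),s["opening"]); print(held(im,c["intrinsics"],c["tool_from_camera"],.089))
E
```

```text
t: 27.7
tool_pos: [0.4075, 0.1571, 0.0869]
orientation: [0.237, 3.132, 0.0]
force: [-1.5, -0.3, 5.0]
opening: 0.0339
gripper_force: 45.0
[0.4075 0.1571 0.0869] [np.float64(171.33892163377305), np.float64(81.33892971389798)]
t: 28.28
tool_pos: [0.4084, 0.1572, 0.2636]
orientation: [0.237, 3.128, 0.002]
force: [-0.9, -0.3, -2.5]
opening: 0.0333
gripper_force: 45.0
[0.4072 0.157  0.2612] [np.float64(171.33976805651056), np.float64(81.33976916164978)] 0.03351266741157265
[(27.5, array([-28.9022,  -9.3802]), array([-24.1104,  -5.155 ]), array([-26.6946,  -7.1186])), (20.5, array([-9.4759,  5.4712]), array([-4.956 ,  8.4296]), array([-7.4659,  6.9313])), (21.5, array([-1.7829, -9.6294]), array([ 2.0029, -5.0037]), array([ 0.0246, -7.4548])), (411.5, array([ -1.1424, -10.7036]), array([10.0625,  8.7832]), array([ 5.3987, -1.4523]))]
```

```bash
python3 -m jog '0 -0.0047 0.038 0 0;0 -0.0047 0.038 0 0;0 -0.0047 0.038 0 0;0 -0.0047 0.038 0 0;0 -0.0047 0.038 0 0;0 -0.0047 0.038 0 0;0 -0.0047 0.038 0 1.8;0 0 0 0 0;0 0 0 0 0;0 0 0 0 0';python3 -c "
from h import *
s=robot.read_state();print(s['tool_pos'],yaw(s),s['opening'],s['gripper_force'],totool([.4801-s['tool_pos'][0],.4147-s['tool_pos'][1],0],s))"
```

```text
t: 29.17
tool_pos: [0.4788, 0.4141, 0.2582]
orientation: [-0.285, -3.125, 0.006]
force: [-0.8, -0.2, -1.9]
opening: 0.0335
gripper_force: 45.0
[0.4788 0.4141 0.2582] [np.float64(169.58622255595836), np.float64(79.58703201712086)] 0.0335186469283203 44.96434426837368 [-0.0012  0.0008 -0.    ]
```

```bash
python3 -m jog '0 -0.001 0.0006 0.02 0;0 0 0 0.02 0;0 0 0 0.01 0;0 0 0 0.004 0;0 0 0 0.004 0;0 0 0 0.003 0;0 0 0 0 0'; python3 -m jog '0 0 0 0.004 0;0 0 0 0.004 0;0 0 0 0 0;0 0 0 0 0'
```

```text
t: 29.75
tool_pos: [0.4811, 0.4152, 0.2009]
orientation: [0.287, 3.128, 0.001]
force: [-0.9, 0.1, -1.3]
opening: 0.0334
gripper_force: 45.0
t: 30.08
tool_pos: [0.4808, 0.4154, 0.1922]
orientation: [-0.286, -3.128, 0.0]
force: [-0.5, -1.2, -3.0]
opening: 0.0337
gripper_force: 45.0
```

Inserting freely; continue down to TCP ≈ 0.146.

```bash
python3 -m jog '0 0 0 0.008 0;0 0 0 0.008 0;0 0 0 0.008 0;0 0 0 0.008 0;0 0 0 0.008 0;0 0 0 0.004 0;0 0 0 0 0;0 0 0 0 0;0 0 0 0 0';python3 -m jog '0 0 0 0.002 0;0 0 0 0 0;0 0 0 0 0'
```

```text
t: 30.83
tool_pos: [0.4809, 0.4153, 0.1486]
orientation: [-0.286, -3.128, 0.001]
force: [-1.1, -2.1, -2.6]
opening: 0.0337
gripper_force: 45.0
t: 31.08
tool_pos: [0.481, 0.4153, 0.1466]
orientation: [0.286, 3.128, -0.0]
force: [-1.7, -3.6, -0.7]
opening: 0.0332
gripper_force: 45.0
```

```bash
python3 -m jog '0.4 0 0 0 0;0.45 0 0 0 0;0.5 0 0 0 0;0.5 0 0 0 0;0.5 0 0 0 0;0.5 0 0 -0.02 0;0.5 0 0 -0.035 0;0.6 0 0 -0.035 0;0.6 0 0 -0.035 0;1 0 0 -0.035 0';python3 -m jog '1 -0.0042 -0.0375 0 0;1 -0.0042 -0.0375 0 0;1 -0.0042 -0.0375 0 0;1 -0.0042 -0.0375 0 0;1 -0.0042 -0.0375 0 0;1 -0.0042 -0.0375 0 0;1 -0.0042 -0.0375 0 0;1 -0.0042 -0.0375 0 0;1 -0.0042 -0.0375 0 1'; python3 -m jog '1 0 0 0 0;1 0 0 0 0;1 0 0 0 0'; python3 - <<'E'
from h import *
a,K,P,s=grab("wrist","w11"); print(s["tool_pos"],yaw(s))
for b in bars(a,K,P):
    print(b,"turn",turnto(b["yaw"],s),"shift",totool([*(b["axis"]-s["tool_pos"][:2]),0],s)-[.007,0,0])
E
```

```text
t: 31.92
tool_pos: [0.4807, 0.4154, 0.3083]
orientation: [0.286, 3.128, 0.0]
force: [1.0, 0.7, -0.7]
opening: 0.0584
gripper_force: 0.0
t: 32.67
tool_pos: [0.4564, 0.0751, 0.3069]
orientation: [0.312, 3.125, 0.0]
force: [-0.1, -1.4, -0.2]
opening: 0.093
gripper_force: 0.0
t: 32.92
tool_pos: [0.457, 0.0768, 0.3068]
orientation: [0.315, 3.125, 0.001]
force: [0.7, -0.1, -0.3]
opening: 0.093
gripper_force: 0.0
[0.457  0.0768 0.3068] [np.float64(168.49093769913074), np.float64(78.49096421524631)]
{'axis': array([0.4569, 0.0768]), 'rectaxis': array([0.4576, 0.0764]), 'yaw': np.float32(169.25163), 'size': (78.6, 33.5), 'hole': (20.12819480895996, 14.097922325134277), 'off': np.float64(4.202982915096059)} turn -0.7606949912989478 shift [-0.0069 -0.     -0.    ]
```

```bash
python3 - <<'E'
from h import *
a,K,P,s=grab("top");b,L,Q,_=grab("side")
for t,q in(((342.5,219.5),(311.5,222.5)),((409,235),(319,291.5))): print(tri(ray(K,P,t),ray(L,Q,q)))
E
```

```text
(array([0.527 , 0.2435, 0.0691]), [np.float64(0.003261264361799916), np.float64(0.003261264361800178)])
(array([0.4891, 0.089 , 0.0299]), [np.float64(0.0026136133804807887), np.float64(0.002613613380480881)])
```

```bash
python3 -m jog '1 -0.0066 0 0 -0.8;0.8 0 0 0.04 0;0.7 0 0 0.04 0;0.65 0 0 0.04 0;0.6 0 0 0.04 0;0.6 0 0 0.03 0;0.6 0 0 0.018 0;0.6 0 0 0.007 0;0.6 0 0 0 0;0.6 0 0 0 0' 45;python3 -c "
from h import *
s=robot.read_state();print(s['tool_pos'],yaw(s),totool([.4569+.0069-s['tool_pos'][0],.0768-.0013-s['tool_pos'][1],.0867-s['tool_pos'][2]],s))"
```

```text
t: 33.9
tool_pos: [0.4639, 0.0758, 0.0922]
orientation: [0.29, 3.128, 0.0]
force: [-0.5, -0.6, 1.4]
opening: 0.0558
gripper_force: 0.0
[0.4639 0.0758 0.0922] [np.float64(169.40741041502247), np.float64(79.4074124105411)] [ 0.0001 -0.0003  0.0055]
```

```bash
python3 -m jog '0.6 0 0 0.0053 0;0.6 0 0 0 0;0.4 0 0 0 0;0 0 0 0 0;0 0 0 0 0;0 0 0 0 0;0 0 0 0 0;0 0 0 0 0;0 0 0 0 0;0 0 0 0 0' 45;python3 -c "
from h import *
s=robot.read_state();print(s['tool_pos'],yaw(s))";python3 -m jog '0 0 0 -0.02 0;0 0 0 -0.04 0;0 0 0 -0.04 0;0 0 0 -0.04 0;0 0 0 -0.035 0;0 0 0 0 0;0 0 0 0 0';python3 - <<'E'
from h import *
c=robot.read_camera("wrist");s=robot.read_state();im=c["color"][:,:,::-1].copy();cv2.imwrite("pics/w12.png",im)
print(s["tool_pos"],yaw(s),s["opening"]); print(held(im,c["intrinsics"],c["tool_from_camera"],.089))
E
```

```text
t: 34.73
tool_pos: [0.4636, 0.0754, 0.0866]
orientation: [0.292, 3.127, 0.0]
force: [-1.5, -0.4, 5.2]
opening: 0.0336
gripper_force: 45.0
[0.4636 0.0754 0.0866] [np.float64(169.34065214101935), np.float64(79.34065664645819)]
t: 35.32
tool_pos: [0.4645, 0.0754, 0.2635]
orientation: [0.291, 3.123, 0.001]
force: [0.3, -0.4, -2.6]
opening: 0.0334
gripper_force: 45.0
[0.4633 0.0753 0.261 ] [np.float64(169.33821779831123), np.float64(79.33822015460775)] 0.033462171121742386
[(23.5, array([-4.9883,  5.4126]), array([0.7328, 8.8683]), array([-1.7727,  6.6874])), (25.5, array([ 0.1086, 11.6823]), array([ 5.1162, 15.7727]), array([ 2.5002, 13.851 ])), (454.0, array([ -1.8063, -10.6903]), array([11.248 ,  8.7885]), array([ 5.2302, -1.5826])), (20.0, array([16.6851, -7.7256]), array([22.0302, -6.0065]), array([19.3643, -7.0035]))]
```

```bash
python3 -m jog '0 0.0051 0.0374 0 0;0 0.0051 0.0374 0 0;0 0.0051 0.0374 0 0;0 0.0051 0.0374 0 0;0 0.0051 0.0374 0 0;0 0.0051 0.0374 0 0;0 0.0051 0.0374 0 0;0 0.0051 0.0374 0 0;0 0.0051 0.0374 0 0;0 0 0 0 0';python3 -m jog '0 0 0 0 0;0 0 0 0 0';python3 -c "
from h import *
s=robot.read_state();print(s['tool_pos'],yaw(s),s['opening'],s['gripper_force'],totool([.4806-s['tool_pos'][0],.4150-s['tool_pos'][1],0],s))"
```

```text
t: 36.2
tool_pos: [0.478, 0.4194, 0.256]
orientation: [-0.285, -3.123, 0.003]
force: [0.8, 0.4, -2.1]
opening: 0.0333
gripper_force: 45.0
t: 36.37
tool_pos: [0.4795, 0.4138, 0.2581]
orientation: [-0.29, -3.125, 0.006]
force: [-0.1, 0.0, -1.4]
opening: 0.0335
gripper_force: 45.0
[0.4795 0.4138 0.2581] [np.float64(169.37768741371613), np.float64(79.37839299539559)] 0.03354539801567146 44.97519177821232 [-0.0009  0.0014 -0.    ]
```

```bash
python3 -m jog '0 -0.0006 0.0008 0.02 0;0 0 0 0.02 0;0 0 0 0.01 0;0 0 0 0.004 0;0 0 0 0.004 0;0 0 0 0.003 0;0 0 0 0 0'; python3 -m jog '0 0 0 0.004 0;0 0 0 0.004 0;0 0 0 0 0;0 0 0 0 0'
```

```text
t: 36.95
tool_pos: [0.4814, 0.4151, 0.2005]
orientation: [0.292, 3.128, 0.0]
force: [0.1, -0.9, -2.2]
opening: 0.0336
gripper_force: 45.0
t: 37.28
tool_pos: [0.481, 0.4152, 0.192]
orientation: [-0.292, -3.128, 0.001]
force: [-1.6, -2.5, -2.3]
opening: 0.0337
gripper_force: 45.0
```

```bash
python3 -m jog '0 0 0 0.008 0;0 0 0 0.008 0;0 0 0 0.008 0;0 0 0 0.005 0;0 0 0 0 0;0 0 0 0 0';python3 -m jog '0 0 0 0.002 0;0 0 0 0 0;0 0 0 0 0;0.4 0 0 0 0;0.45 0 0 0 0;0.5 0 0 0 0;0.5 0 0 0 0;0.5 0 0 0 0;0.5 0 0 0 0'; python3 -m jog '0.5 0 0 -0.02 0;0.5 0 0 -0.035 0;0.6 0 0 -0.035 0;0.6 -0.02 0 -0.03 0;1 -0.03 0 0 0;1 -0.03 0 0 0;1 0 0 0 0;1 0 0 0 0;1 0 0 0 0';python3 - <<'E'
from h import *
im,K,P,s=grab("wrist","w13");print(s["tool_pos"],yaw(s))
q=P[:3,:3].T@np.array([0,0,-1]);q=K@q;u,v=map(int,q[:2]/q[2]);print(u,v)
cv2.imwrite("pics/w13c.png",cv2.resize(im[max(v-100,0):v+100,u-130:u+130],None,fx=3,fy=3))
t,_,_,_=grab("top","top1");sd,_,_,_=grab("side","side1")
E
```

```text
t: 37.78
tool_pos: [0.481, 0.4152, 0.1627]
orientation: [-0.292, -3.127, 0.001]
force: [-2.2, -1.9, -2.2]
opening: 0.0337
gripper_force: 45.0
t: 38.53
tool_pos: [0.4814, 0.4155, 0.1615]
orientation: [0.292, 3.128, 0.001]
force: [0.5, -0.7, 0.9]
opening: 0.0463
gripper_force: 0.0
t: 39.28
tool_pos: [0.5594, 0.4005, 0.2806]
orientation: [-0.292, -3.127, 0.001]
force: [-0.3, 0.5, 0.4]
opening: 0.0844
gripper_force: 0.0
[0.5594 0.4005 0.2806] [np.float64(169.32417388642378), np.float64(79.32420261176225)]
320 113
```

View pics/w13c.png

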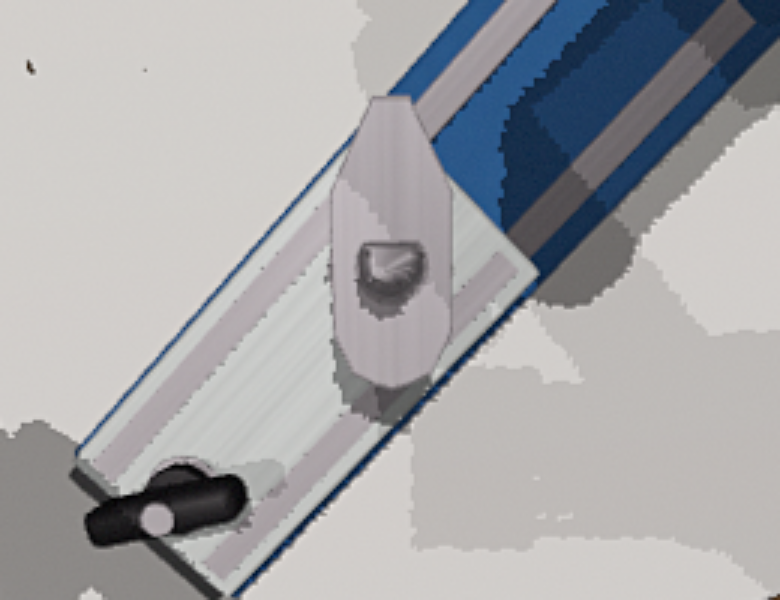

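All three bars are stacked on the spindle at crop (390,265), aligned with its flat. The tight knob is at crop (157,518). Now go back to the knob.

```bash
python3 -m jog '1 0.0053 -0.0374 0 0;1 0.0053 -0.0374 0 0;1 0 0 0 7;1 0 0 0 7;1 0 0 0 7;1 0 0 0 7;1 0 0 0 7;1 0 0 0 7;1 0 0 0 7;1 0 0 0 7';python3 -m jog '1 0 0 0 7;1 0 0 0 7;1 0 0 0 7;1 0 0 0 1;0.7 0 0 0 0;0.6 0 0 0 0;0.6 0 0 0 0'; python3 - <<'E'
from h import *
im=cv2.imread("pics/w13.png")
a,K,P,s=grab("wrist","w14");print(s["tool_pos"],yaw(s))
print(totool([.5350-s["tool_pos"][0],.3290-s["tool_pos"][1],.143-s["tool_pos"][2]],s))
m=(a.max(2)<55).astype(np.uint8);n,l,st,ce=cv2.connectedComponentsWithStats(m)
for i in range(1,n):
    if 60<st[i,4]<3000 and st[i,1]<290: print(st[i],ce[i],cv2.minAreaRect(np.argwhere(l==i)[:,::-1].astype(np.float32)),plane(K,P,ce[i],.07))
E
```

```text
t: 40.27
tool_pos: [0.5347, 0.3295, 0.2815]
orientation: [1.733, 2.621, 0.001]
force: [-0.2, -0.1, 0.9]
opening: 0.0926
gripper_force: 0.0
t: 40.85
tool_pos: [0.5353, 0.3291, 0.2813]
orientation: [2.192, 2.251, 0.0]
force: [-1.2, 0.9, 0.3]
opening: 0.0773
gripper_force: 0.0
[0.5353 0.3291 0.2813] [np.float64(91.52931095261143), np.float64(1.5293098470507633)]
[-0.0001 -0.0004  0.1383]
[ 35   1  34  34 354] [51.7994 17.839 ] ((50.87446975708008, 19.672740936279297), (33.95556640625, 29.462129592895508), 76.60750579833984) [0.3041 0.4766]
[ 421   50   39   42 1055] [439.0777  70.7346] ((439.3396301269531, 71.18867492675781), (33.51597213745117, 39.834556579589844), 74.05460357666016) [0.637  0.4444]
[308 167  50  52 814] [322.9066 192.8194] ((325.2579650878906, 196.77706909179688), (46.36885070800781, 50.11985778808594), 28.610462188720703) [0.5378 0.3304]
[619 209  21  58 227] [629.859  238.7709] ((631.1719970703125, 237.91856384277344), (6.188588619232178, 59.73333740234375), 19.653823852539062) [0.8544 0.2904]
[  0 241  47  35 873] [ 22.4422 257.2532] ((20.606618881225586, 257.8549499511719), (23.764751434326172, 48.058082580566406), 76.55138397216797) [0.2262 0.2524]
```

```bash
python3 -m jog '0.6 0 0 0.04 0;0.6 0 0 0.04 0;0.6 0 0 0.035 0;0.5 0 0 0.022 0;0.4 0 0 0 0;0 0 0 0 0;0 0 0 0 0;0 0 0 0 0;0 0 0 0 0;0 0 0 0 0' 50;python3 -m jog '0 0 0 0 0;0 0 0 0 0;0 0 0 0 0;0 0 0 0 -5;0 0 0 0 -6;0 0 0 0 -6;0 0 0 0 -6;0 0 0 0 -6;0 0 0 0 -6;0 0 0 0 -6'; python3 -m jog '0 0 0 0 -6;0 0 0 0 -6;0 0 0 0 -6;0 0 0 0 -6;0 0 0 0 -4;0 0 0 0 0;0 0 0 0 0';python3 -c "
from h import *
s=robot.read_state();print(s['tool_pos'],yaw(s),s['force'],s['wrist_torque'])"
```

```text
t: 41.73
tool_pos: [0.5351, 0.3296, 0.1465]
orientation: [-2.194, -2.246, -0.0]
force: [-18.1, -1.2, 13.4]
opening: 0.0144
gripper_force: 9.2
t: 42.57
tool_pos: [0.5348, 0.3297, 0.1464]
orientation: [-1.261, -2.876, -0.001]
force: [-9.2, -0.9, 9.9]
opening: 0.013
gripper_force: 50.0
t: 43.15
tool_pos: [0.5349, 0.3299, 0.1464]
orientation: [-0.535, -3.095, -0.002]
force: [-9.0, 0.2, 10.6]
opening: 0.0124
gripper_force: 50.0
[0.5349 0.3299 0.1464] [np.float64(160.3991375930247), np.float64(70.39905972284035)] [-9.0289  0.1612 10.6205] [ 0.0329  1.8624 -0.0866]
```

```bash
python3 -m jog '0 0.0085 0.006 0 0;0 0.0085 0.006 0 0;0 0.0085 0.006 0 0;0 0.0085 0.006 0 0;0 0.0085 0.006 0 0;0 0.0085 0.006 0 0;0 0.0085 0.006 0 0;0 0.0085 0.006 0 0;0 0.0085 0.006 0 0;0 0 0 0 0';python3 -m jog '0 0.004 0.0028 0 0;0 0.004 0.0028 0 0;0 0 0 0 0;0 0 0 0 0'
```

```text
t: 43.98
tool_pos: [0.4804, 0.4068, 0.1464]
orientation: [-0.535, -3.095, -0.001]
force: [-9.8, -2.3, 10.8]
opening: 0.0124
gripper_force: 50.0
t: 44.32
tool_pos: [0.4755, 0.4138, 0.1464]
orientation: [-0.535, -3.095, -0.0]
force: [-7.8, -3.6, 10.7]
opening: 0.0125
gripper_force: 50.0
```

```bash
python3 -m jog '0 0.003 0.0021 0 0;0 0.002 0.0014 0 0;0 0 0 0 0;0 0 0 0 0';python3 -m jog '0 0.0025 0.0018 0 0;0 0.002 0.0014 0 0;0 0 0 0 0;0 0 0 0 0'
```

```text
t: 44.65
tool_pos: [0.4722, 0.4184, 0.1464]
orientation: [-0.536, -3.095, 0.001]
force: [-8.0, -6.3, 10.7]
opening: 0.0125
gripper_force: 50.0
t: 44.98
tool_pos: [0.4707, 0.4205, 0.1464]
orientation: [0.537, 3.093, -0.006]
force: [-0.3, -17.0, 12.0]
opening: 0.0122
gripper_force: 50.0
```

```bash
python3 -m jog '0 0 0 0 5;0 0 0 0 7;0 0 0 0 7;0 0 0 0 7;0 0 0 0 7;0 0 0 0 7;0 0 0 0 7;0 0 0 0 7;0 0 0 0 7;0 0 0 0 7'; python3 -m jog '0 0 0 0 3;0 0 0 0 2;0 0 0 0 0;0 0 0 0 0';python3 -c "
from h import *
s=robot.read_state();print(s['tool_pos'],yaw(s),s['force'],s['wrist_torque'])"
```

```text
t: 45.82
tool_pos: [0.4705, 0.4204, 0.1464]
orientation: [2.18, 2.256, -0.004]
force: [-2.9, -18.3, 13.7]
opening: 0.0124
gripper_force: 50.1
t: 46.15
tool_pos: [0.4705, 0.4204, 0.1464]
orientation: [2.269, 2.166, -0.004]
force: [-2.5, -18.4, 13.6]
opening: 0.0126
gripper_force: 51.4
[0.4705 0.4204 0.1464] [np.float64(87.34388597328949), np.float64(-2.6556553018646687)] [ -2.4994 -18.4248  13.5604] [-3.2983  0.5504  0.834 ]
```

```bash
python3 -m jog '0.2 0 0 0 0;0.3 0 0 0 0;0.35 0 0 0 0;0.4 0 0 0 0;0.4 0 0 0 0;0.5 0 0 -0.03 0;0.5 0 0 -0.04 0;0.5 0 0 -0.04 0;0.5 0 0 -0.04 0;0.5 -0.03 0 0 0'; python3 -m jog '0.5 -0.04 0 0 0;0.5 -0.04 0 0 0;0.5 -0.03 0 0 0;1 0 0 0 0;1 0 0 0 0;1 0 0 0 0'; python3 - <<'E'
from h import *
a,K,P,s=grab("wrist","w15");t,_,_,_=grab("top","top2");d,_,_,_=grab("side","side2")
print(s["t"],s["tool_pos"])
v=np.hstack([cv2.resize(a[40:300,150:450],None,fx=1.5,fy=1.5)[:390],cv2.resize(d[80:275,180:340],None,fx=2,fy=2)]);print(v.shape);cv2.imwrite("pics/v.png",v[:,:800])
E
```

```text
t: 46.98
tool_pos: [0.4702, 0.3983, 0.3055]
orientation: [2.268, 2.172, 0.027]
force: [2.3, -0.1, 2.4]
opening: 0.0465
gripper_force: 0.0
t: 47.48
tool_pos: [0.463, 0.2836, 0.2945]
orientation: [-2.273, -2.169, -0.001]
force: [-0.7, 0.6, 0.7]
opening: 0.0622
gripper_force: 0.0
47.4833 [0.463  0.2836 0.2945]
(390, 770, 3)
```

View pics/v.png

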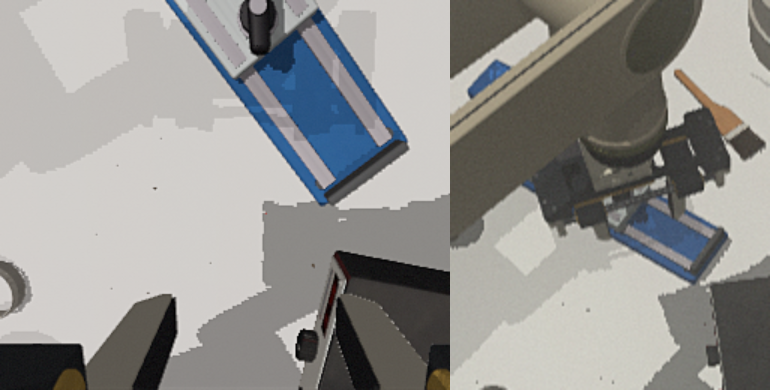

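The knob is tight (wing vertical at crop (260,25)) and the carriage is fully back: the tool travelled 111 mm and met the end stop. The gripper is clear, so I'm handing in.

```bash
python3 -c "
from plant import robot
print(robot.close_job())"
```

```text
the job is handed in; nothing more can be done
None
```

I handed the job in at about 47 s with all three bars stacked on the spindle, the carriage pushed fully back and clamped, and the gripper clear. I saw the bars aligned and stacked before the push, but didn't see the stack or the tins after it; `close_job()` returned no verdict.

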